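# Lay welded coupons into the inspection holders cut for them

## Robot

A 6-joint arm with a two-finger parallel gripper is mounted at the origin on the work surface; the furniture and walls round the work are solid. World frame = base frame: x ahead of the robot, y to its left, z up, the work surface at z = 0. Lengths are in mm, angles in rad, forces in N, time in s.
With the tool pointing down it reaches from about 400 to 825 mm from the base axis. Payload 7 kg.
Tool frame: the origin (TCP) lies at the very end of the fingers, on their centre line; the grasp point (between the pads) lies 19 mm behind it; z points along the fingers, y is the direction in which the jaws open and shut (so a half turn about z gives the same grasp; the last joint's range is limited). The gripper opens to 88 mm and grips with 3 to 60 N. Pads are 19 mm wide; open, the fingers measure 130 mm over their backs; the gripper's body (78 mm by 193 mm) begins 47 mm behind the grasp point.
Start: joints at [1.443, 0.359, 0.012, 0, -1.224, -0.288], TCP at [272.653, 617.459, 192.961] pointing down, gripper open.
Joint ranges: [-3.07, 3.07], [-1.43, 2.12], [-1.02, 1.25], [-3.03, 1.67], [-3.05, -0], [-3.03, 3.03]. Speed limits (rad/s): [2.39, 2.39, 3.01, 3.14, 3.14, 3.14].

## Interface

Orientations are given as a unit quaternion [x, y, z, w].
In Python, from plant import bot gives the robot as it stands. Calls block until the motion is done:
- bot.move_ptp(position, orientation): joint-space move of the TCP to a pose.
- bot.line_to(position, velocity=150, ori=None): straight line of the TCP; ori=None keeps the orientation; velocity is the mean speed in mm/s.
- bot.move_joints(angles): joint-space move.
- bot.move_gripper(opening, force=None): finger opening in mm; force is the grip in N (None keeps the last); returns when the fingers have stopped.
- bot.pause(seconds).
- bot.solve_ik(position, orientation): joint angles nearest the present ones, or None.
- bot.read_state(): the state.
- bot.camera(name): name is "side" or "top" or "wrist"; returns the picture (384x512x3 uint8, red, green, blue); there is no depth.
- bot.get_calibration(name): a dict with "fx", "fy", "cx", "cy" (pixels), "distortion" ([k1, k2, p1, p2, k3] as OpenCV has them; the pictures are not rectified), "view" (4x4, takes a point from world to camera coordinates); the wrist camera has in their place "T_tool_cam" (4x4, takes a point from camera to tool coordinates, whose origin is the TCP and whose axes are the flange's). Camera axes: x right, y up, looking along -z (the intrinsics and any distortion apply to the point x, -y, -z); pixel columns grow to the right and rows downward; lengths in mm; the calibration is good to about 2 mm. A picture is of the moment at which its call begins: read the wrist's pose just before it. get_calibration takes no time and is no camera call.
A pose or a line that the arm cannot do raises bot.Unreachable and nothing moves.
- bot.close_job(): hands the job in, once; it reports no verdict.
The state is a dict: "t": time; "joint_pos": joint angles; "qvel": joint speeds; "tau": joint torques, N m; "tcp_pos": TCP position; "eef_rot": TCP orientation; "contact_force": force on the tool from outside, world axes, zero at the start; "moment": the same for the moment, N m; "width": finger opening in mm.
Only numpy, scipy, OpenCV 4.12 (cv2) and the standard library are available. Lean on these libraries where they do the work, as an engineer would, in place of code of your own. Each camera call takes 0.05 s, during which the arm holds its last target.

## Task

Set the four welded test coupons out for inspection: lay each one in the holder whose cut-out is made for its section (large pipe, small pipe, square tube, flat bar), bedded fully down in both saddles, with the seam in the middle of the gap between them. Lower each one gently all the way in rather than letting it drop, and leave the paint marker and the caliper where they lie.

Things in the scene. Friction and masses are not known exactly. Their poses are not given: they have to be found in the camera images.
- large_pipe: Bare steel round pipe coupon, 42.4 mm outside diameter, 100 mm long, open ends, a low weld seam (under 1 mm proud, in a dark heat-tinted band) round its middle. Lies on its side, can roll. About 0.3 kg. Origin: its centre, on the pipe axis (21 mm above the surface it lies on); x along the pipe, y and z turn as it rolls. Grasp across the outside.
- small_pipe: Bare steel round pipe, 26.9 mm outside diameter, 100 mm long, otherwise like the large one. Lies on its side, can roll. About 0.16 kg. Origin: its centre, on the axis (13.5 mm above the surface it lies on); x along the pipe; y and z turn as it rolls.
- square_tube: Bare steel square tube, 40 x 40 mm outside, 100 mm long, open ends, low weld seam round its middle. About 0.35 kg. Origin: its centre (20 mm above the surface it lies on); x along the tube.
- flat_bar: Bare steel flat bar coupon, 50 mm wide, 15 mm thick, 100 mm long, lying flat, low weld seam round its middle. About 0.58 kg. Origin: its centre (7.5 mm above the surface it lies on); x along the bar, y across its 50 mm width. Grasp across the 50 mm width.
- holder_large_round: Holder fixed to the table: steel base 120x84x8 mm, two cream plastic saddles across it (12 mm thick, 84 wide, at x = 24 to 36 and -24 to -36 mm), screw heads to 14 mm. Round cut-out for the 42.4 mm pipe, 46 mm wide at the top; saddle tops at 38 mm. Seated pipe: axis 43 mm above the table. Origin: middle of the base's underside; x along the cut-out, z up.
- holder_small_round: Holder fixed to the table: steel base 120x84x8 mm, two cream plastic saddles across it (12 mm thick, 84 wide, at x = 24 to 36 and -24 to -36 mm), screw heads to 14 mm. Round cut-out for the 26.9 mm pipe, 32 mm wide at the top; saddle tops at 33 mm. Seated pipe: axis 35.5 mm above the table. Origin: middle of the base's underside; x along the cut-out, z up.
- holder_square: Holder fixed to the table: steel base 120x84x8 mm, two cream plastic saddles across it (12 mm thick, 84 wide, at x = 24 to 36 and -24 to -36 mm), screw heads to 14 mm. Flat-bottomed cut-out 46 mm wide, flared to 56, 14 deep; saddle tops at 36 mm. Seated square tube: underside 22, centre 42 mm above the table. Origin: middle of the base's underside; x along the cut-out, z up.
- holder_flat: Holder fixed to the table: steel base 120x84x8 mm, two cream plastic saddles across it (12 mm thick, 84 wide, at x = 24 to 36 and -24 to -36 mm), screw heads to 14 mm. Flat-bottomed cut-out 56 mm wide, flared to 66, 12 deep; saddle tops at 34 mm. Seated flat bar: underside 22, centre 29.5 mm above the table. Origin: middle of the base's underside; x along the cut-out, z up.
- paint_marker: Bystander: paint marker pen, white and red, 138 mm long, 17 mm thick, lying on the table between the coupons and the holders; origin middle of its underside, y along it. Not to be moved.
- caliper: Bystander: steel vernier caliper, 210 x 58 x 9 mm, lying flat beyond the coupons; origin middle of its underside, y along its beam. Not to be moved.
There are look-alikes about, which are no part of the job. What is shaped like the large_pipe but brown is not meant. What is shaped like the holder_small_round but green is not meant.

How it is judged:
By the outcome, as a careful person would: the job done as asked, in the order asked, and still so for the second after the job is handed in, with the robot touching nothing.
It also fails if it takes over 99 s, if anything falls off the work surface, if the arm or the gripper's body presses on something with over 40 N, if the wrist force passes 120 N, or if a joint passes its speed limit or range.

## Working session

There is one attempt and no reset: what is moved stays moved. The work goes in short steps, each a Python script; the robot and the scene stay as the last script left them, time stands still between calls to the robot, and variables do not carry over. Pictures are saved under pics/ and viewed, and the job is handed in when it is done.

```bash
ls; mkdir -p pics
python3 - <<'E'
from plant import bot
import cv2
s=bot.read_state(); print(s)
for n in ["top","side","wrist"]:
    c=bot.get_calibration(n); print(n,{k:(v.tolist() if hasattr(v,'tolist') else v) for k,v in c.items()})
    im=bot.camera(n); cv2.imwrite(f"pics/{n}0.png",im[:,:,::-1])
E
```

```text
pics
{'t': 0.0, 'joint_pos': array([ 1.44310485e+00,  3.59376470e-01,  1.10290545e-02, -3.36556537e-04,
       -1.22410635e+00, -2.88059109e-01]), 'qvel': array([-0.00155197, -0.00199596,  0.00047683,  0.00037649,  0.00017693,
       -0.00026527]), 'tau': array([-1.30442904e-04, -5.82711482e+01,  2.93071997e+01,  6.99741215e+00,
        7.00251694e-03, -1.57603299e-04]), 'tcp_pos': array([272.45390999, 616.9554284 , 192.01895761]), 'eef_rot': array([ 9.78459445e-01, -2.06437404e-01, -9.13314770e-05,  8.38731819e-04]), 'contact_force': array([-0.24883561,  0.8955434 , -0.2671885 ]), 'moment': array([-0.00514484, -0.03835532, -0.04102702]), 'width': 87.55950746650765}
top {'fx': 438.26554080915264, 'fy': 438.26554080915264, 'cx': 255.372556237191, 'cy': 186.3325599174171, 'distortion': [-0.023388835819599163, 0.0, 0.0, 0.0, 0.0], 'view': [[-0.005056382877411795, -0.9998474144619933, 0.016720669420329782, -52.47329986278299], [0.9829214709060132, -0.0018934496557529124, 0.18401575171805537, -470.7041111121144], [-0.1839560138298199, 0.01736555907732495, 0.9827810653109752, -1243.6924122
[... 252 characters left out ...]
15732264524515777, -445.49339067292766], [0.045392428919031044, 0.43194958484414253, 0.9007547299624931, -53.00096063356719], [-0.13010145930785633, -0.8914483709014445, 0.43404309959165, -1772.7602305634196], [0.0, 0.0, 0.0, 1.0]]}
wrist {'fx': 276.7567286414692, 'fy': 276.7567286414692, 'cx': 258.5538327717673, 'cy': 193.11933970702853, 'distortion': [-0.05253758510531357, 0.0, 0.0, 0.0, 0.0], 'T_tool_cam': [[0.0009335972635738087, 0.9615931713363707, 0.27447714155355696, 74.42408988978862], [0.9999994678639478, -0.0007772620667835466, -0.0006783328839740072, 0.18380803550199776], [-0.0004389395987934974, 0.27447762878409865, -0.961593385287715, -192.27818192867497], [0.0, 0.0, 0.0, 1.0]]}
```

View pics/top0.png

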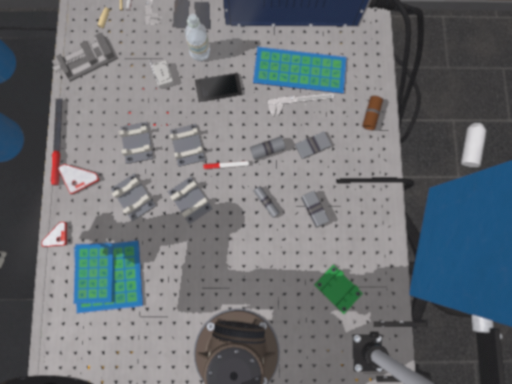

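View pics/side0.png

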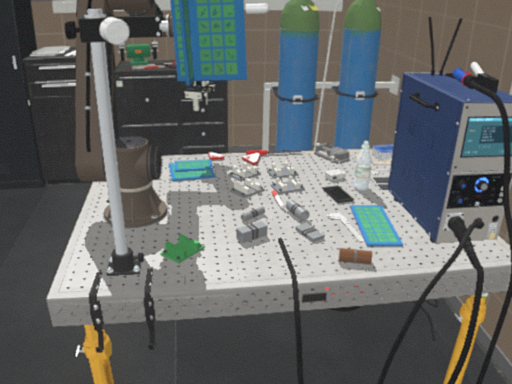

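View pics/wrist0.png

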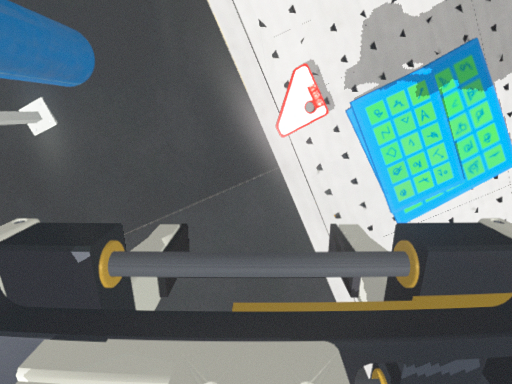

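```bash
cat > h.py <<'E'
import numpy as np, cv2
from scipy.spatial.transform import Rotation as R
from plant import bot
F=np.diag([1,-1,-1.])
def K(c): return np.array([[c['fx'],0,c['cx']],[0,c['fy'],c['cy']],[0,0,1]])
def pose(n,state=None):
    """returns Rwc (cam axes opencv -> world), origin"""
    c=bot.get_calibration(n)
    if n=='wrist':
        s=state or bot.read_state()
        Rt=R.from_quat(s['eef_rot']).as_matrix(); T=np.array(c['T_tool_cam'])
        return c, Rt@T[:3,:3]@F, np.array(s['tcp_pos'])+Rt@T[:3,3]
    V=np.array(c['view']); return c, V[:3,:3].T@F, -V[:3,:3].T@V[:3,3]
def p2w(P,px,z):
    c,Rw,o=P
    px=np.asarray(px,float).reshape(-1,1,2)
    u=cv2.undistortPoints(px,K(c),np.array(c['distortion'])).reshape(-1,2)
    d=np.c_[u,np.ones(len(u))]@Rw.T
    t=(z-o[2])/d[:,2]
    return o+d*t[:,None]
def w2p(P,X):
    c,Rw,o=P
    X=(np.asarray(X,float).reshape(-1,3)-o)@Rw
    return cv2.projectPoints(X,np.zeros(3),np.zeros(3),K(c),np.array(c['distortion']))[0].reshape(-1,2)
def save(n,im): cv2.imwrite(f"pics/{n}.png",im[:,:,::-1])
E
python3 - <<'E'
from h import *
im=cv2.imread('pics/top0.png')
cv2.imwrite('pics/top0a.png',cv2.resize(im[110:235,95:395],None,fx=2.66,fy=2.66,interpolation=cv2.INTER_CUBIC))
P=pose('top')
for n,px in dict(hA=(136,142),hB=(187,145),hC=(132,197),hD=(190,198),l=(270,149),r=(315,145),s=(267,202),q=(318,209),pen=(226,165),cal=(300,102),brown=(373,112),green=(338,288)).items(): print(n,p2w(P,px,20).round())
E
```

```text
hA [[613. 308.  20.]]
hB [[603. 153.  20.]]
hC [[443. 312.  20.]]
hD [[440. 140.  20.]]
l [[ 591. -100.   20.]]
r [[ 603. -238.   20.]]
s [[428. -89.  20.]]
q [[ 406. -241.   20.]]
pen [[541.  34.  20.]]
cal [[ 742. -195.   20.]]
brown [[ 710. -422.   20.]]
green [[ 176. -291.   20.]]
```

View pics/top0a.png

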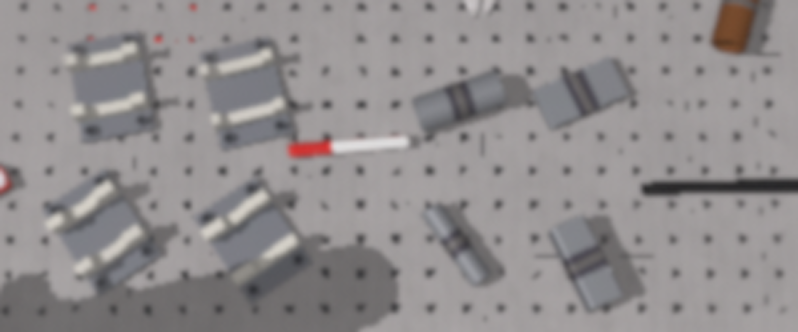

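Run:
```python
from h import *
def fake(p,yaw):
    q=(R.from_euler('z',yaw,degrees=True)*R.from_quat([1,0,0,0])).as_quat()
    return dict(tcp_pos=np.array(p),eef_rot=q),q
for p,yaw in [((370,-170,230),0),((390,200,230),0),((700,-170,230),180),((400,-170,300),0)]:
    s,q=fake(p,yaw)
    P=pose('wrist',s)
    pts=[[591,-100,20],[603,-238,20],[428,-89,20],[406,-241,20]] if p[1]<0 else [[613,308,20],[603,153,20],[443,312,20],[440,140,20]]
    print(p,yaw,w2p(P,pts).round().tolist(), bot.solve_ik(p,q))
```

```text
(370, -170, 230) 0 [[204.0, -2.0], [311.0, -12.0], [201.0, 127.0], [308.0, 142.0]] [ 0.0597751  -0.13037736 -0.46820126  0.         -1.23297242  1.51102122]
(390, 200, 230) 0 [[175.0, -3.0], [295.0, 5.0], [180.0, 130.0], [300.0, 132.0]] [ 0.92678767 -0.06987757 -0.41603039  0.         -1.22464351  0.64400866]
(700, -170, 230) 180 [[309.0, 89.0], [209.0, 98.0], [323.0, -45.0], [201.0, -65.0]] [ 0.03126665  0.41642398  0.18275231  0.         -1.33712466 -1.60206298]
(400, -170, 300) 0 [[213.0, 38.0], [302.0, 29.0], [210.0, 143.0], [300.0, 156.0]] [ 2.28267663 -1.4097946  -0.29416286  0.         -2.68642807 -0.7118803 ]
```

```bash
cat >> h.py <<'E'
def q_of(yaw): # tool x at heading yaw (rad)
    return (R.from_euler('z',yaw)*R.from_quat([1,0,0,0])).as_quat()
def snap(name):
    s=bot.read_state(); im=bot.camera('wrist'); save(name,im)
    np.savez(f'pics/{name}.npz',tcp_pos=s['tcp_pos'],eef_rot=s['eef_rot']); return s,im
def load(name):
    d=np.load(f'pics/{name}.npz'); im=cv2.imread(f'pics/{name}.png')
    return pose('wrist',dict(tcp_pos=d['tcp_pos'],eef_rot=d['eef_rot'])),im
E
python3 - <<'E'
from h import *
for n,p in [('w1',(440,220,255)),('w2',(420,-170,240))]:
    print(bot.solve_ik(p,q_of(0)))
    bot.move_ptp(p,q_of(0)); s,im=snap(n); print(s['t'],s['tcp_pos'],s['contact_force'])
    cv2.imwrite(f'pics/{n}a.png',cv2.resize(im[:230,100:420,::-1],None,fx=2.5,fy=2.5,interpolation=cv2.INTER_CUBIC))
E
```

```text
[ 0.8641586   0.01512504 -0.27740323  0.         -1.27826806  0.70663773]
1.75 [440.03538378 220.61759616 254.87842254] [ 0.1223584   1.1027357  -0.00828257]
[ 0.05248625 -0.04791622 -0.37300033  0.         -1.24571221  1.51831008]
3.25 [ 420.47699106 -169.40790427  240.01197222] [-0.04603943  1.01453671  0.58159616]
```

View pics/w1a.png

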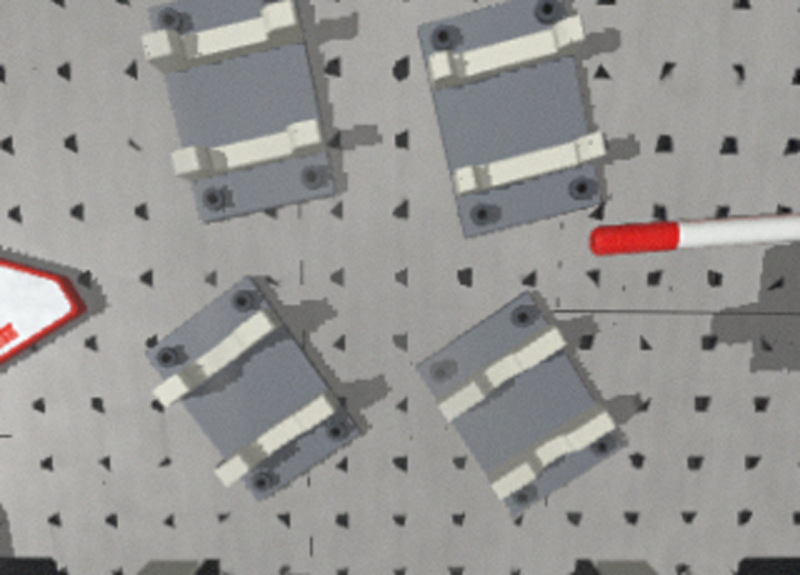

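View pics/w2a.png

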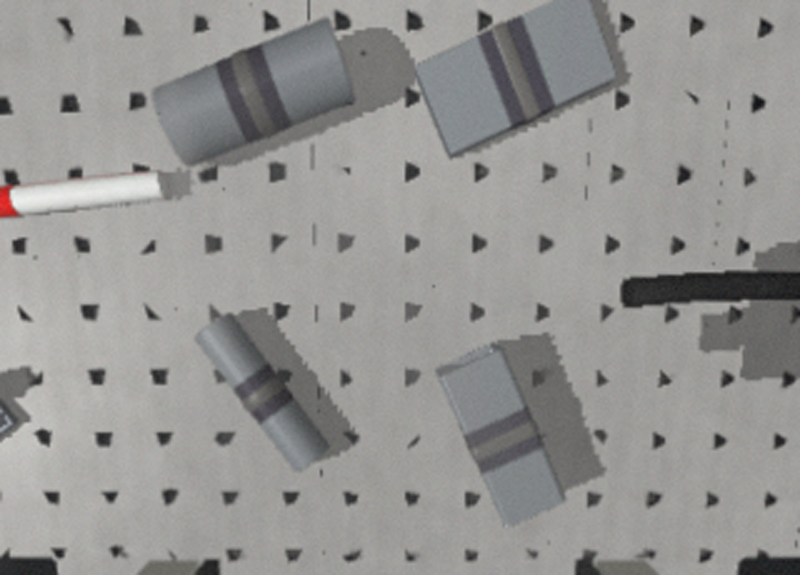

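Run:
```python
from h import *
for n in ['w1','w2']:
    P,im=load(n)
    im=im[:225]
    b=cv2.GaussianBlur(im,(3,3),0).astype(int); br=b[...,0]-b[...,2]
    m1=((br>6)).astype(np.uint8)*255
    m2=((br<-14)&(b[...,1]>120)).astype(np.uint8)*255
    out=np.dstack([m1,m2,m2*0])
    cv2.imwrite(f'pics/{n}m.png',cv2.resize(np.hstack([out[:,100:420]]),None,fx=2.5,fy=2.5))
```

```text
(no output)
```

View pics/w1m.png

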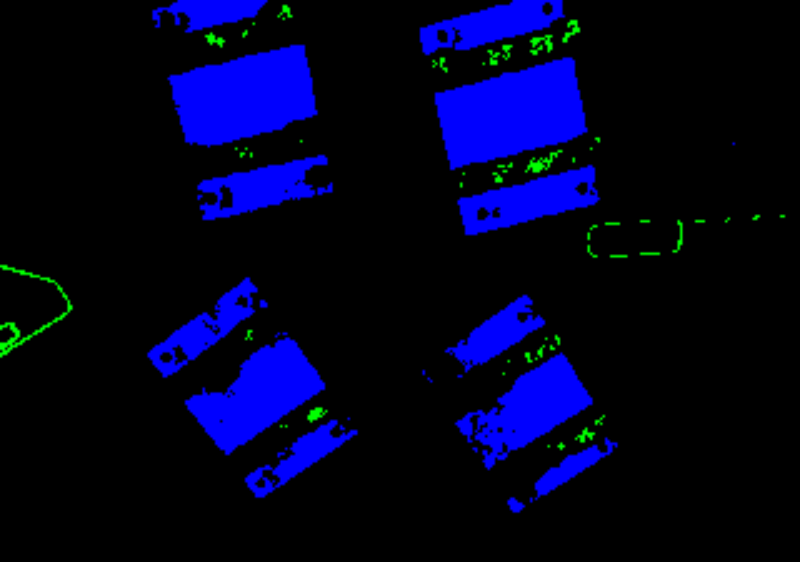

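View pics/w2m.png

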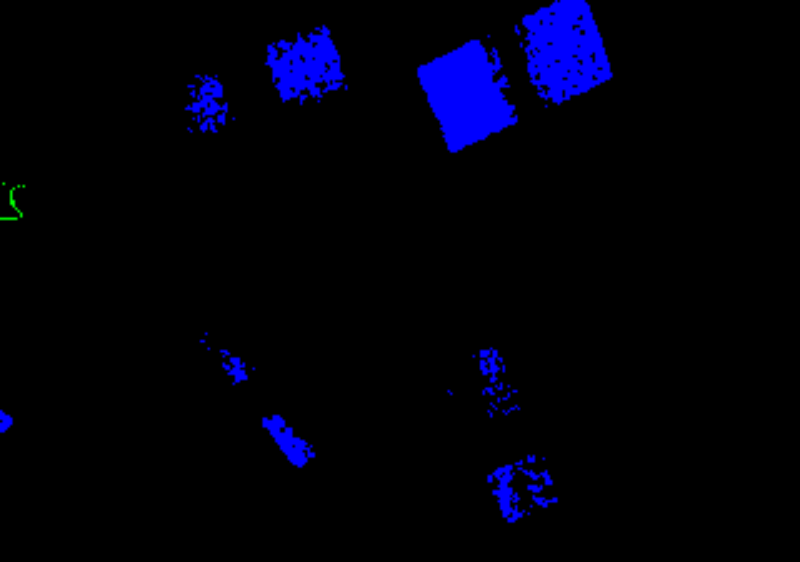

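Run:
```python
from h import *
for n in ['w1','w2']:
    P,im=load(n)
    im=im[:225]
    b=cv2.GaussianBlur(im,(5,5),0).astype(int); br=b[...,0]-b[...,2]
    print(n,[br[p] for p in [(60,60),(150,230)]],im[100:103,250:253].mean((0,1)))
    k=1 if n=='w2' else 4
    m1=((br>=k)).astype(np.uint8)*255
    m2=((br<-10)&(b[...,1]>140)).astype(np.uint8)*255
    m1=cv2.morphologyEx(m1,cv2.MORPH_OPEN,np.ones((3,3)))
    out=np.dstack([m1,m2,m2*0])
    cv2.imwrite(f'pics/{n}n.png',cv2.resize(np.hstack([out[:,100:420]]),None,fx=2.5,fy=2.5))
```

```text
w1 [np.int64(-5), np.int64(-2)] [155.44444444 157.88888889 158.22222222]
w2 [np.int64(8), np.int64(-4)] [157.77777778 160.66666667 161.77777778]
```

View pics/w1n.png

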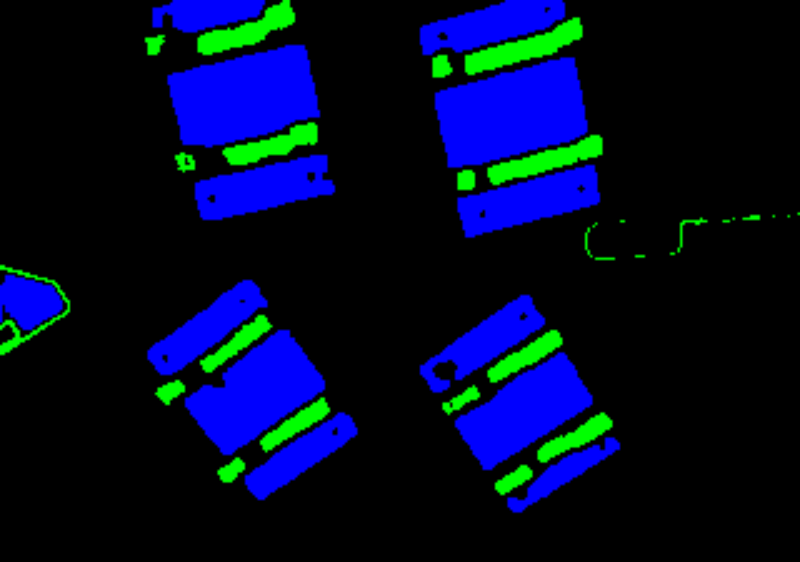

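View pics/w2n.png

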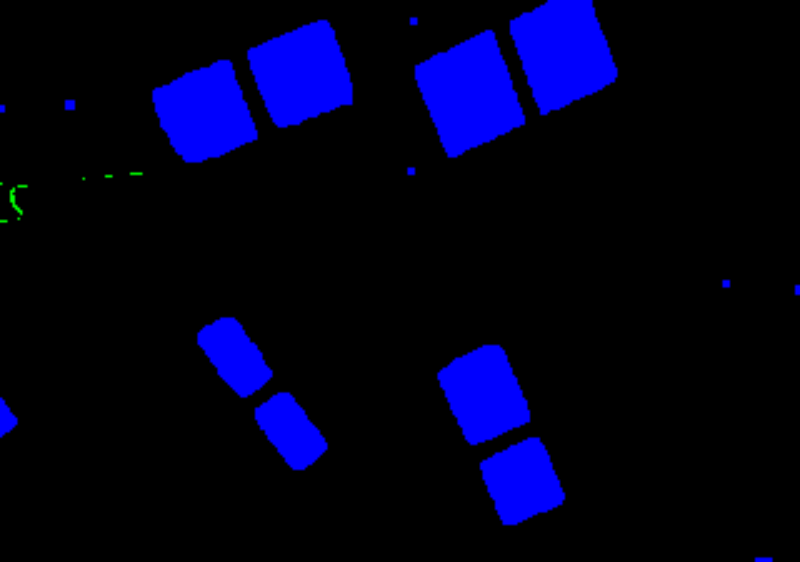

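Run:
```python
from h import *
d=np.radians
tiles=[]
for n,c,yaw in [('hBR',(440,140),33),('hTR',(603,153),12.5),('hTL',(613,308),13),('hBL',(443,312),37)]:
    yaw=d(yaw); b=115 if n[1]=='T' else 0
    p=np.array([*c,0.])+[0,0,80]-b*np.array([np.cos(yaw),np.sin(yaw),0])
    if n[1]=='B': # view from beyond with camera back toward base
        yaw+=np.pi; p=np.array([*c,80.])-115*np.array([np.cos(yaw),np.sin(yaw),0])
    q=q_of(yaw); j=bot.solve_ik(p,q); print(n,p.round(),None if j is None else j.round(2))
    if n=='hBR': bot.move_ptp([500,0,200],q_of(0))
    bot.move_ptp(p,q); s,im=snap(n); print(s['t'])
    tiles.append(cv2.resize(im[:215,120:400,::-1],None,fx=1.4,fy=1.35,interpolation=cv2.INTER_CUBIC))
cv2.imwrite('pics/hs.png',np.vstack([np.hstack(tiles[:2]),np.hstack(tiles[2:])]))
```

```text
hBR [536. 203.  80.] [ 0.7   0.29 -0.36  0.   -0.91 -1.7 ]
6.525
hTR [491. 128.  80.] [ 0.64  0.19 -0.51  0.   -0.87  1.15]
8.9833
hTL [501. 282.  80.] [ 0.85  0.29 -0.36  0.   -0.91  0.94]
9.7
hBL [535. 381.  80.] [ 0.92  0.42 -0.17  0.   -0.98 -1.84]
12.1167
```

View pics/hs.png

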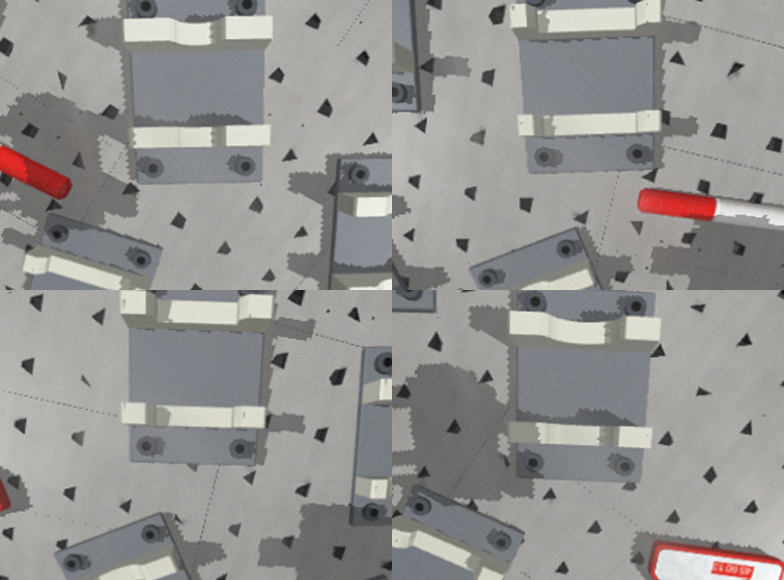

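Run:
```python
from h import *
est=dict(BR=(440,140,33),TR=(603,153,12.5),TL=(613,308,13),BL=(443,312,37))
def analyse(n,key,k=4):
    P,im=load(n); im=im[:222]
    b=cv2.GaussianBlur(im,(5,5),0).astype(int); br=b[...,0]-b[...,2]
    m=(br>=k).astype(np.uint8)*255
    m=cv2.morphologyEx(m,cv2.MORPH_OPEN,np.ones((3,3)))
    ys,xs=np.nonzero(m)
    W=p2w(P,np.c_[xs,ys],8.)[:,:2]
    cx,cy,h=est[key]; h=np.radians(h)
    for it in range(4):
        u=np.array([np.cos(h),np.sin(h)]);v=np.array([-u[1],u[0]])
        L=(W-[cx,cy])@np.c_[u,v]
        sel=(abs(L[:,0])<72)&(abs(L[:,1])<54); S=L[sel]
        # keep within; edges per slice along x
        xsb=np.arange(-58,60,3.); lo=[];hi=[];xx=[]
        for a in xsb:
            q=S[(S[:,0]>=a)&(S[:,0]<a+3)]
            if len(q)>60*0.9 and np.ptp(q[:,1])>70: lo.append(np.percentile(q[:,1],.5));hi.append(np.percentile(q[:,1],99.5));xx.append(a)
        lo,hi,xx=map(np.array,(lo,hi,xx))
        s1=np.polyfit(xx,(lo+hi)/2,1); h+=np.arctan(s1[0]); 
        e0,e1=[],[]
        for a in np.arange(-36,36,4):
            q=S[(S[:,1]>=a)&(S[:,1]<a+4)]
            if len(q): e0.append(q[:,0].min());e1.append(q[:,0].max())
        e0,e1=np.median(e0),np.median(e1)
        w=np.median(hi-lo)
        cen=np.array([cx,cy])+v*s1[1]
        dx=(e0+e1)/2 if e1-e0>112 else None
        near = e0+60 if abs(e0)>50 and it>=0 else None
        if n.startswith('hB'): near=e1-60
        mv=dx if dx is not None else near
        cen=cen+u*mv
        cx,cy=cen
    print(n,key,'c',cen.round(1),'h',np.degrees(h).round(2),'w',w.round(1),'ends',e0.round(1),e1.round(1),'n',len(xx))
for k in est: analyse('w1',k)
for k in est: analyse('h'+k,k)
```

```text
w1 BR c [439.5 141.9] h 34.11 w 80.4 ends -59.1 59.1 n 23
w1 TR c [611.  154.9] h 14.74 w 82.2 ends -59.3 59.4 n 25
w1 TL c [616.6 309.5] h 10.44 w 80.7 ends -57.1 57.0 n 22
w1 BL c [448.8 312.7] h 34.44 w 81.4 ends -59.2 59.2 n 28
hBR BR c [441.3 142.6] h 34.47 w 82.0 ends -56.4 56.4 n 29
hTR TR c [611.7 155.3] h 15.7 w 82.0 ends -59.9 44.9 n 23
hTL TL c [619.8 310.4] h 11.49 w 82.3 ends -60.0 46.2 n 22
hBL BL c [448.8 312.3] h 34.59 w 81.9 ends -58.9 58.9 n 28
```

```bash
cat >> h.py <<'E'
EST=dict(large=(591,-100,-69,21.2,42.4,42.4),small=(428,-89,36,13.5,26.9,26.9),square=(406,-241,23,20,40,40),flat=(603,-238,-66,7.5,15,50))
def coupon(n,key,k=1,est=None):
    e=EST[key]; cx,cy,h=est or e[:3]; zc,zt,wd=e[3:]; h=np.radians(h)
    P,im=load(n); im=im[:215]
    b=cv2.GaussianBlur(im,(5,5),0).astype(int); br=b[...,0]-b[...,2]
    m=cv2.morphologyEx((br>=k).astype(np.uint8),cv2.MORPH_OPEN,np.ones((3,3)))
    ys,xs=np.nonzero(m)
    z=zt if key in('square','flat') else zc
    W=p2w(P,np.c_[xs,ys],z)[:,:2]; Wt=p2w(P,np.c_[xs,ys],zt)[:,:2]
    for it in range(5):
        u=np.array([np.cos(h),np.sin(h)]);v=np.array([-u[1],u[0]])
        L=(W-[cx,cy])@np.c_[u,v]
        S=L[(abs(L[:,0])<65)&(abs(L[:,1])<wd/2+15)]
        xx,mid,wid=[],[],[]
        for a in np.arange(-48,48,3.):
            q=S[(S[:,0]>=a)&(S[:,0]<a+3)]
            if len(q)>5 and np.ptp(q[:,1])>wd*.85: xx.append(a+1.5);mid.append((q[:,1].min()+q[:,1].max())/2);wid.append(np.ptp(q[:,1]))
        s1=np.polyfit(xx,mid,1); h+=np.arctan(s1[0])
        cx,cy=np.array([cx,cy])+v*s1[1]
        # seam from top-line pixels: empty interval
        Lt=(Wt-[cx,cy])@np.c_[u,v]; T=Lt[(abs(Lt[:,1])<6)&(abs(Lt[:,0])<60)]
        xs_=np.sort(T[:,0]); g=np.diff(xs_); 
        c=[i for i in range(len(g)) if abs(xs_[i]+xs_[i+1])<60]
        i=max(c,key=lambda i:g[i]); sm=(xs_[i]+xs_[i+1])/2
        cx,cy=np.array([cx,cy])+u*sm
    print(n,key,'c',round(cx,1),round(cy,1),'h',np.degrees(h).round(2),'w',np.median(wid).round(1),'band',g[i].round(1),'ends about seam',(xs_[0]-sm).round(1),(xs_[-1]-sm).round(1))
    return cx,cy,h
E
python3 - <<'E'
from h import *
for k in EST: coupon('w2',k)
E
```

```text
w2 large c 597.0 -91.6 h -70.35 w 43.0 band 8.8 ends about seam -50.1 50.1
w2 small c 431.8 -87.1 h 34.82 w 26.7 band 8.6 ends about seam -49.9 50.3
w2 square c 408.7 -230.8 h 25.09 w 39.3 band 9.2 ends about seam -49.6 54.7
w2 flat c 608.7 -233.9 h -66.77 w 51.0 band 8.4 ends about seam -51.7 50.8
```

```bash
cat >> h.py <<'E'
HOLD=dict(large=(448.8,312.5,34.5,43),small=(439.2,141.4,34.3,35.5),square=(619.5,310.3,11.4,42),flat=(611.4,155.1,15.2,29.5))
def pick(key,c,ztcp,opening,force):
    x,y,h=c
    q=q_of(h)
    bot.move_ptp([x,y,130],q)
    bot.move_gripper(opening)
    bot.line_to([x,y,30],velocity=150)
    s0=bot.read_state()
    bot.line_to([x,y,ztcp],velocity=50)
    s=bot.read_state(); print('down',s['tcp_pos'].round(1),(s['contact_force']-s0['contact_force']).round(1))
    bot.move_gripper(0,force)
    s=bot.read_state(); print('grip width',round(s['width'],2),s['contact_force'].round(1))
    bot.line_to([x,y,ztcp+12],velocity=40); bot.line_to([x,y,150],velocity=150)
    s=bot.read_state(); print('t',s['t'],'width',round(s['width'],2),s['contact_force'].round(1))
E
python3 - <<'E'
from h import *
for n,px in [('w2',(622/2.5+100,292/2.5))]:
    P,_=load(n); print(p2w(P,px,0),p2w(P,px,60))
print(bot.read_state()['tcp_pos'])
bot.line_to([535,381,150]);
c=(597,-91.6,np.radians(-70.35))
pick('large',c,3,62,35)
snap('g1');
E
```

```text
[[ 492.0737717  -305.92295647    0.        ]] [[ 492.41016992 -286.91542768   60.        ]]
[534.88699757 381.02833936  80.08642103]
down [597.  -91.6   2.9] [-0.1 -0.3 -0.6]
grip width 0.35 [-1.   2.3 29.7]
t 19.35 width 0.23 [-0.4 -1.  -0.4]
```

Run:
```python
from h import *
save('top1',bot.camera('top')); im=cv2.imread('pics/top1.png')
cv2.imwrite('pics/top1a.png',cv2.resize(im[80:235,95:395],None,fx=2.6,fy=2.6,interpolation=cv2.INTER_CUBIC))
```

```text
(no output)
```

View pics/top1a.png

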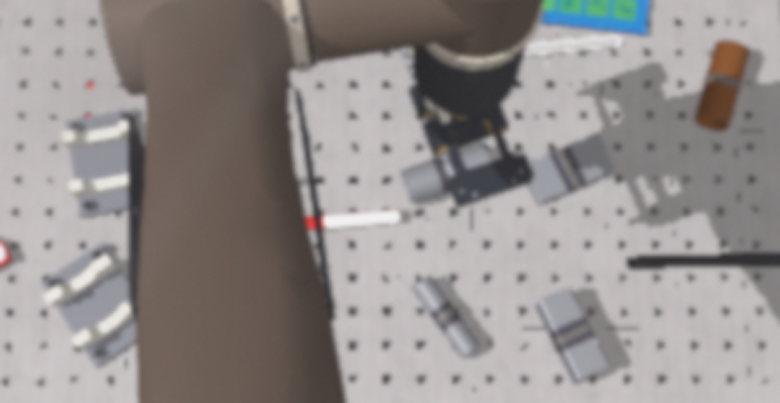

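View pics/g1.png

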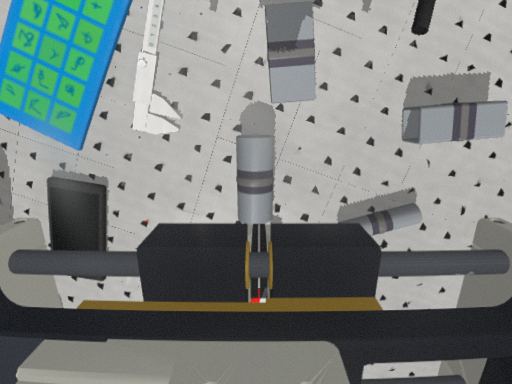

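Run:
```python
from h import *
P,im=load('g1')
print(np.load('pics/g1.npz')['tcp_pos'],np.degrees(R.from_quat(np.load('pics/g1.npz')['eef_rot']).as_euler('ZYX')))
print(p2w(P,[(255,181),(238,180),(272,180),(255,138),(255,222)],42.4).round(1), p2w(P,[(290,52)],15))
print(w2p(P,[[597,-91.6,3],[597,-91.6,42],[608.7,-233.9,15]]))
P=pose('top');
print(p2w(P,[(447/2.6+95,175/2.6+80),(567/2.6+95,170/2.6+80)],30))
print(w2p(P,[[597,-91.6,42],[608.7,-233.9,15],[408.7,-230.8,40],[431.8,-87.1,27]]), "flat obs",567/2.6+95,170/2.6+80,"sq",575/2.6+95,330/2.6+80,"small",447/2.6+95,315/2.6+80)
```

```text
[596.28069226 -91.56487781 148.84951501] [-7.03595937e+01  3.78678511e-02  1.79904829e+02]
[[ 600.9  -93.3   42.4]
 [ 619.   -88.    42.4]
 [ 583.5 -100.7   42.4]
 [ 616.6 -137.6   42.4]
 [ 584.6  -47.3   42.4]] [[ 611.29790783 -235.30994405   15.        ]]
[[257.82324441 175.91142699]
 [257.79937074 183.44540788]
 [291.76241031  54.18862712]]
[[ 593.13980244  -89.90894849   30.        ]
 [ 599.17408122 -230.0508275    30.        ]]
[[267.64425971 144.97742825]
 [313.52100068 143.73714004]
 [315.74149988 207.21380686]
 [266.47359629 200.22350298]] flat obs 313.0769230769231 145.3846153846154 sq 316.1538461538462 206.9230769230769 small 266.9230769230769 201.15384615384613
```

Run:
```python
from h import *
x,y,h=598,-92,np.radians(-70.35)
bot.move_gripper(66,10)
print(bot.read_state()['width'])
bot.line_to([x,y,30]); bot.line_to([x,y,4],velocity=60)
s,im=snap('d1'); sd=bot.camera('side')
print(s['width'],s['tcp_pos'])
save('d1s',cv2.resize(sd[150:290,200:360],None,fx=4,fy=4,interpolation=cv2.INTER_CUBIC))
bot.move_gripper(46,10); s=bot.read_state(); print(s['width'],s['tcp_pos'],s['contact_force'])
bot.move_gripper(41,10); s=bot.read_state(); print(s['width'],s['tcp_pos'],s['contact_force'],s['t'])
s,im=snap('d2')
```

```text
65.84540042621757
65.76277508787663 [597.88831248 -92.06077334   3.67853073]
45.95690826461014 [598.01859899 -91.99759896   4.04006568] [ 0.66161542 -0.05170467  0.56972409]
41.112232766864146 [597.99066904 -92.03362292   3.98294292] [ 0.04949368 -0.27393202  0.04486513] 23.2333
```

View pics/d1s.png

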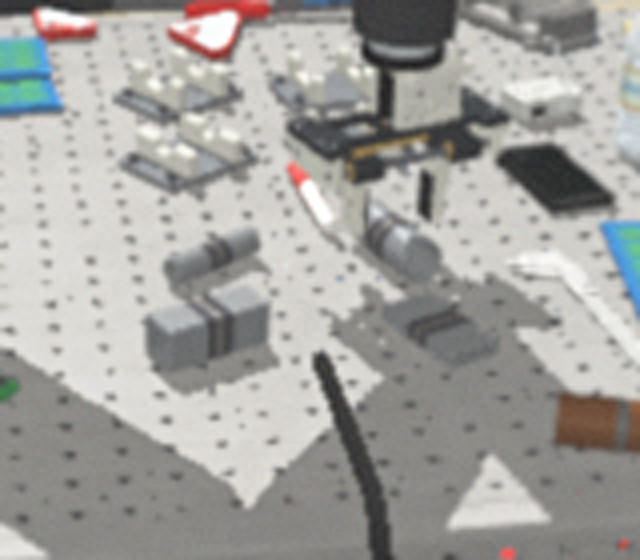

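View pics/d2.png

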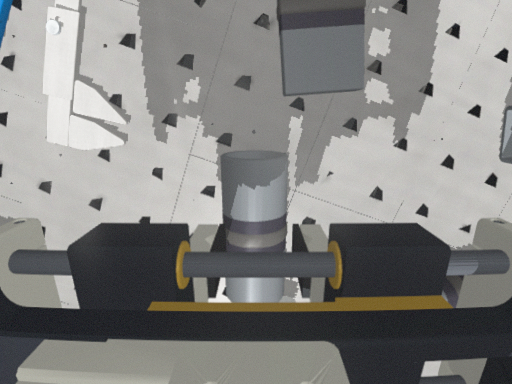

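Run:
```python
from h import *
ts=[]
for w in (38,34,28):
    bot.move_gripper(w,10); s=bot.read_state(); print(w,s['width'],s['tcp_pos'].round(2),s['contact_force'].round(2),s['t'])
    im=bot.camera('wrist'); ts.append(cv2.resize(im[130:300,150:370,::-1],None,fx=1.2,fy=1.2))
    if abs(s['width']-w)>1: break
cv2.imwrite('pics/d3.png',np.hstack(ts))
```

```text
38 37.92880215958659 [598.02 -92.01   4.02] [ 0.05 -0.11  0.22] 23.6083
34 34.01674824032383 [598.01 -92.02   4.01] [-0.17 -0.46 -0.04] 24.0083
28 27.797317756256053 [598.56 -91.9    4.37] [1.21 0.34 3.29] 24.45
```

View pics/d3.png

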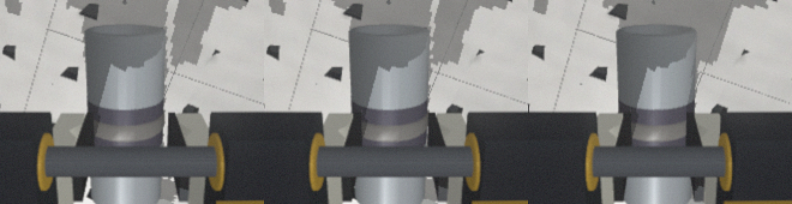

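Run:
```python
from h import *
P=pose('side')
for dx in (33,43,54):
  for z in (4,20,37,50):
    d=dx/40
    X=np.array([598+37.6*d,-92+13.7*d,z]); X2=np.array([598-37.6*d,-92-13.7*d,z])
    print(dx,z,((w2p(P,X)-[200,150])*4).round().tolist(),((w2p(P,X2)-[200,150])*4).round().tolist())
s=bot.read_state();print(s['width'],s['contact_force'],s['joint_pos'],s['tcp_pos'])
```

```text
33 4 [[420.0, 246.0]] [[360.0, 261.0]]
33 20 [[421.0, 231.0]] [[360.0, 245.0]]
33 37 [[422.0, 215.0]] [[361.0, 229.0]]
33 50 [[423.0, 202.0]] [[362.0, 216.0]]
43 4 [[429.0, 244.0]] [[350.0, 263.0]]
43 20 [[430.0, 229.0]] [[351.0, 248.0]]
43 37 [[431.0, 212.0]] [[352.0, 231.0]]
43 50 [[432.0, 200.0]] [[353.0, 218.0]]
54 4 [[438.0, 241.0]] [[340.0, 265.0]]
54 20 [[439.0, 226.0]] [[341.0, 250.0]]
54 37 [[441.0, 210.0]] [[342.0, 233.0]]
54 50 [[442.0, 198.0]] [[342.0, 221.0]]
28.173920375341236 [0.31321213 1.83937544 3.01171511] [ 1.69998550e-01  4.26463310e-01 -3.67295062e-01  1.64935120e-04
 -7.76019956e-01  1.73055078e-01] [598.53579592 -91.91162189   4.35491995]
```

Run:
```python
from h import *
im=cv2.imread('pics/d1s.png')
cv2.imwrite('pics/d1s2.png',cv2.resize(im[80:300,260:540],None,fx=2.8,fy=2.7,interpolation=cv2.INTER_CUBIC))
```

View pics/d1s2.png

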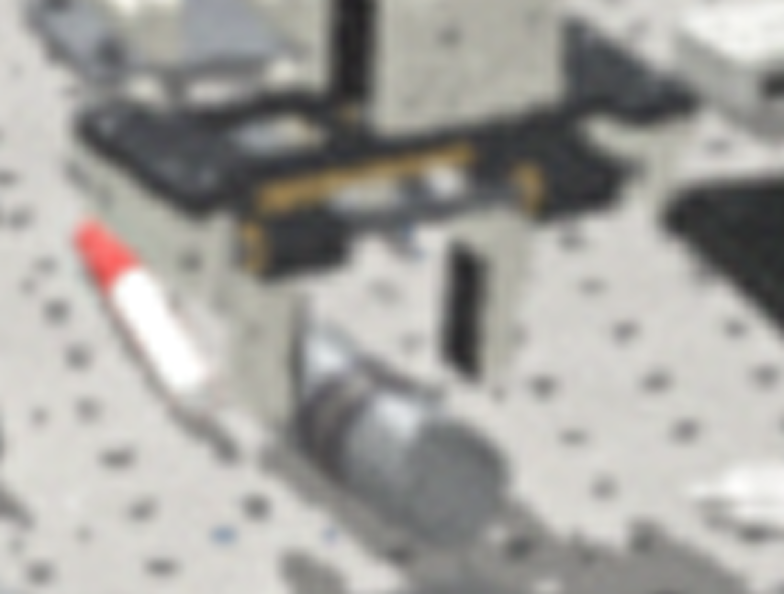

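Run:
```python
from h import *
x,y=598,-92
bot.move_gripper(66,10)
bot.line_to([x,y,-16],velocity=60); f0=bot.read_state()['contact_force'][2]; print(bot.read_state()['tcp_pos'],f0)
z=-16
while z>-36:
    z-=1.5; bot.line_to([x,y,z],velocity=30); s=bot.read_state(); df=s['contact_force'][2]-f0
    if df>3: break
print(z,df,s['tcp_pos'],s['t'])
bot.line_to([x,y,z+4],velocity=60)
sd=bot.camera('side'); save('d4s',cv2.resize(sd[170:240,260:340],None,fx=8,fy=8,interpolation=cv2.INTER_CUBIC))
print(bot.read_state()['contact_force'])
```

```text
[597.6095003  -92.07717979 -16.64349636] -0.02376067422720854
-34.0 7.0361135214048955 [598.23793318 -91.9988606  -33.28664086] 28.8083
[-1.14066874  0.26525554  0.10107282]
```

View pics/d4s.png

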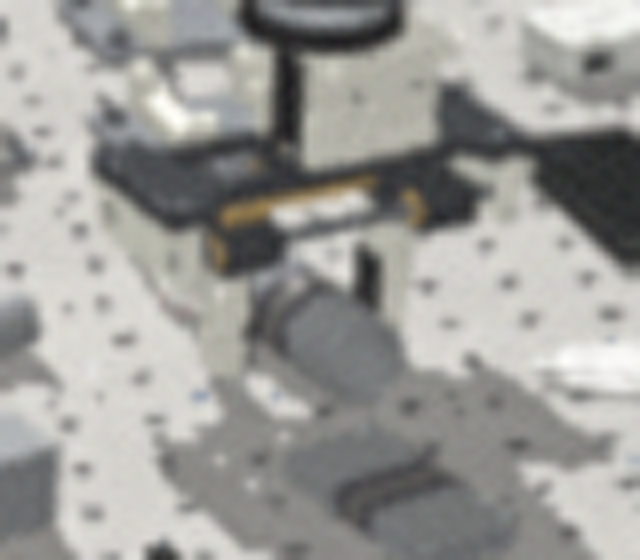

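```bash
cat >> h.py <<'E'
ZO=-33.
def grab(force,zp):
    bot.move_gripper(0,force)
    s=bot.read_state(); print('grip width',round(s['width'],2),s['contact_force'].round(1),s['tcp_pos'].round(1))
    p=s['tcp_pos']; 
    bot.line_to([p[0],p[1],zp+130],velocity=200)
    s=bot.read_state(); print('t',s['t'],'width',round(s['width'],2),s['contact_force'].round(1))
def pick(c,ztip,opening,force):
    x,y,h=c
    bot.move_ptp([x,y,ZO+80],q_of(h))
    bot.move_gripper(opening,force)
    bot.line_to([x,y,ZO+25],velocity=150); f0=bot.read_state()['contact_force'][2]
    bot.line_to([x,y,ZO+ztip],velocity=60)
    s=bot.read_state(); print('down',s['tcp_pos'].round(1),'df',(s['contact_force'][2]-f0).round(1))
def place(key,ztip,off=(0,0),opening=None,flip=0):
    """ztip: tip height at pick; off: extra world xy"""
    x,y,h,zs=HOLD[key]; x+=off[0]; y+=off[1]; h=np.radians(h)+flip*np.pi
    zf=ZO+ztip+zs-EST[key][3]
    bot.move_ptp([x,y,zf+45],q_of(h))
    bot.line_to([x,y,zf+14],velocity=120)
    bot.pause(.2); f0=bot.read_state()['contact_force']
    bot.line_to([x,y,zf+2.5],velocity=50)
    dz=2.5
    while 1:
        s=bot.read_state(); df=s['contact_force']-f0
        if df[2]>4 or dz<-2: break
        dz-=.5; bot.line_to([x,y,zf+dz],velocity=20)
    print('seat dz',dz,'actual',(s['tcp_pos']-[x,y,zf]).round(2),'df',df.round(1),'w',round(s['width'],2))
def release(opening,name):
    s=bot.read_state(); w=s['width']
    bot.move_gripper(w+3); bot.move_gripper(opening)
    p=bot.read_state()['tcp_pos']; bot.line_to([p[0],p[1],p[2]+70],velocity=150)
    s,im=snap(name); print('t',s['t'])
E
python3 - <<'E'
from h import *
grab(35,-30)
place('large',3)
snap('p1'); print(bot.read_state()['t'])
E
```

```text
grip width 41.42 [ 1.1  0.1 -0.3] [598.3 -92.  -30. ]
t 30.4417 width 41.58 [-0.5 -0.1 -4.3]
seat dz 0.0 actual [0.04 0.05 0.32] df [-1.7 -1.2  6.9] w 41.56
34.3333
```

View pics/p1.png

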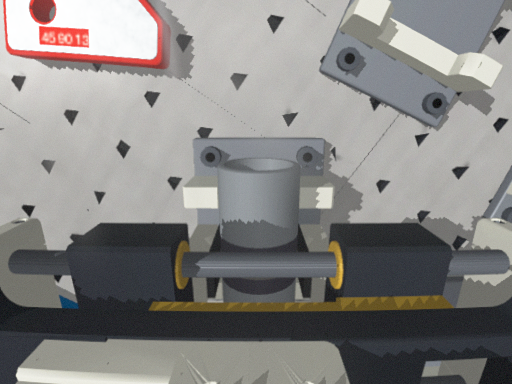

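Run:
```python
from h import *
release(60,'r1')
c,s=np.cos(np.radians(34.5)),np.sin(np.radians(34.5))
x,y=448.8-70*c,312.5-70*s
bot.line_to([x,y,110],velocity=250); s,im=snap('r1b'); print(s['t'],s['tcp_pos'])
cv2.imwrite('pics/r1c.png',cv2.resize(im[:222,120:400,::-1],None,fx=2.8,fy=2.6,interpolation=cv2.INTER_CUBIC))
```

```text
t 35.8083
36.35 [390.76259887 272.70399781 109.8957535 ]
```

View pics/r1c.png

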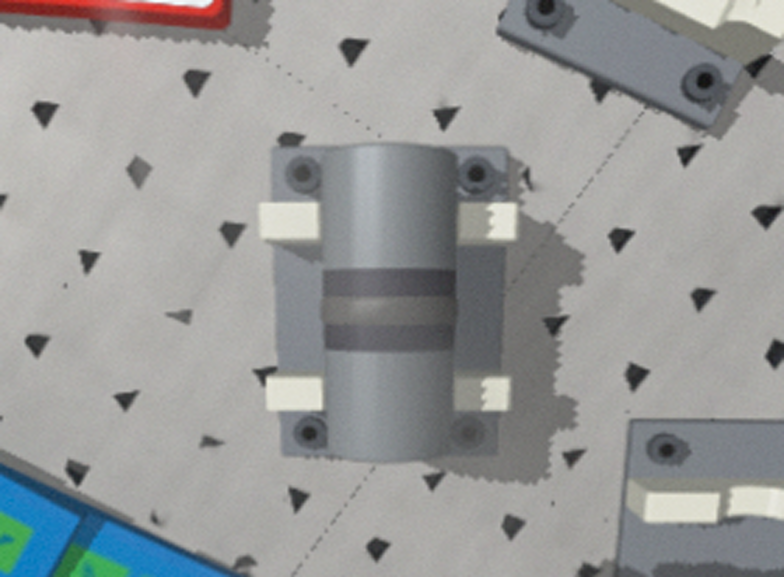

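Run:
```python
from h import *
P,im=load('r1b')
f=lambda x,y:(x/2.8+120,y/2.6)
u=np.array([np.cos(np.radians(34.5)),np.sin(np.radians(34.5))])
def ax(x,y,z): return round(float((p2w(P,f(x,y),z)[0,:2]-[448.8,312.5])@u),1)
print('seam',ax(388,310,64.2),'band edges',ax(388,270,64.2),ax(388,350,64.2),'pipe ends',ax(388,143,64.2),ax(388,460,64.2))
for X in (290,490): print('saddle edges far/near',[ax(X,r,38) for r in (203,240)],[ax(X,r,38) for r in (376,410)])
print('base ends',ax(388,147,8),ax(300,456,8))
```

```text
seam -0.2 band edges 12.1 -12.9 pipe ends 49.5 -49.5
saddle edges far/near [35.3, 23.1] [-24.0, -36.5]
saddle edges far/near [35.4, 23.2] [-23.9, -36.4]
base ends 58.9 -60.4
```

Run:
```python
from h import *
pick((431.8,-87.1,np.radians(34.82)),2,50,30)
grab(30,-31)
place('small',2)
snap('p2')
release(46,'r2')
x,y,h,_=HOLD['small'];h=np.radians(h)
bot.line_to([x-70*np.cos(h),y-70*np.sin(h),110],velocity=250); s,im=snap('r2b'); print(s['t'],s['tcp_pos'])
cv2.imwrite('pics/r2c.png',cv2.resize(im[:222,120:400,::-1],None,fx=2.8,fy=2.6,interpolation=cv2.INTER_CUBIC))
```

```text
down [431.9 -87.1 -30.9] df 0.4
grip width 26.11 [-0.7 -0.1  2.6] [432.  -87.1 -30.8]
t 40.6167 width 25.88 [-1.2  0.1 -2.2]
seat dz 0.0 actual [0.08 0.03 0.27] df [-2.4  0.6  5.3] w 26.23
t 45.35
45.8917 [381.09588163 101.83280351 109.87003526]
```

View pics/r2c.png

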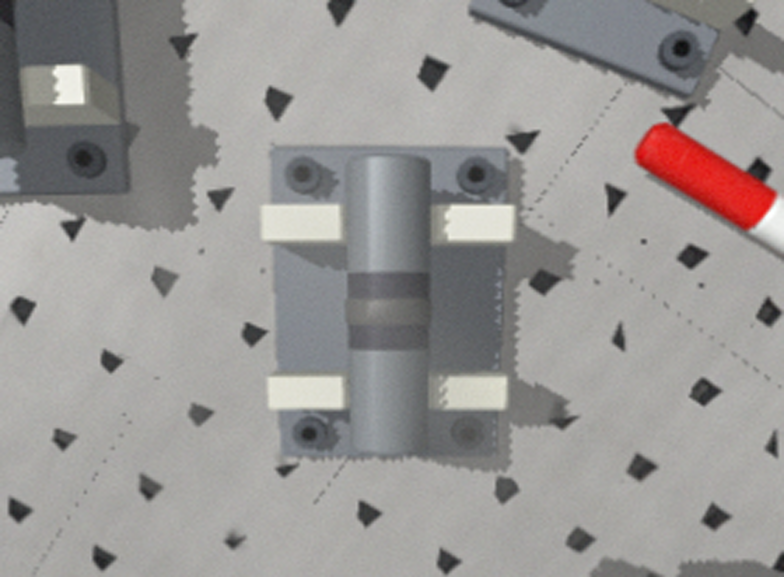

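Run:
```python
from h import *
P,im=load('r2b')
f=lambda x,y:(x/2.8+120,y/2.6)
x,y,h,_=HOLD['small'];h=np.radians(h); u=np.array([np.cos(h),np.sin(h)])
def ax(X,Y,z): return round(float((p2w(P,f(X,Y),z)[0,:2]-[x,y])@u),1)
print('seam',ax(388,311,49),'ends',ax(388,155,49),ax(388,454,49),[ax(300,r,33) for r in (206,241,376,409)])
bot.line_to([400,100,140],velocity=250)
pick((408.7,-230.8,np.radians(25.09)),3,60,35)
grab(40,-30)
place('square',3)
snap('p3')
release(60,'r3')
x,y,h,_=HOLD['square'];h=np.radians(h)
bot.line_to([x-70*np.cos(h),y-70*np.sin(h),110],velocity=250); s,im=snap('r3b'); print(s['t'],s['tcp_pos'])
cv2.imwrite('pics/r3c.png',cv2.resize(im[:222,120:400,::-1],None,fx=2.8,fy=2.6,interpolation=cv2.INTER_CUBIC))
```

```text
seam -0.7 ends 48.8 -50.6 [35.0, 23.3, -24.4, -36.8]
down [ 408.6 -230.8  -30.2] df -0.9
grip width 39.55 [0.8 0.  1.8] [ 409.  -230.9  -29.7]
t 50.35 width 39.54 [-0.7  0.2 -4.8]
seat dz 0.0 actual [0.04 0.06 0.32] df [-1.2 -0.7  4.2] w 39.39
t 56.2417
56.7833 [550.25990159 296.47100735 109.93476502]
```

View pics/r3c.png

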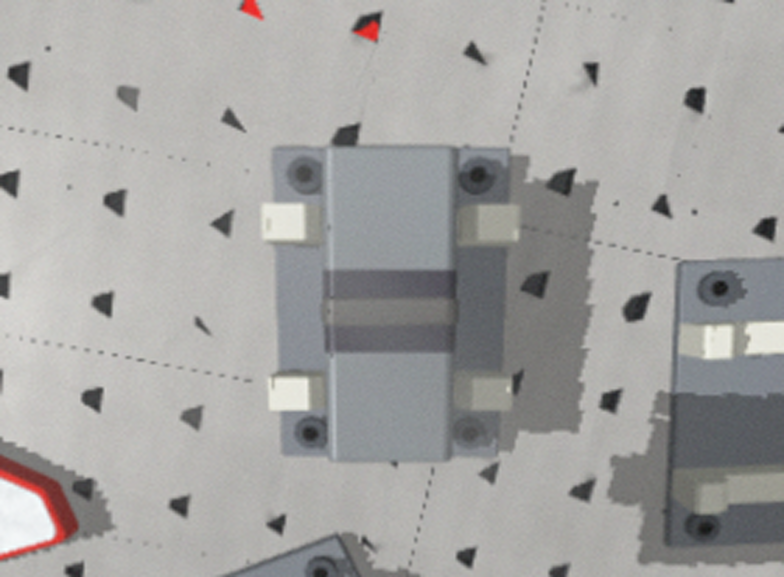

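Run:
```python
from h import *
pick((608.7,-233.9,np.radians(-66.77)),1.5,66,50)
grab(50,-31.5)
place('flat',1.5)
snap('p4')
s=bot.read_state(); bot.move_gripper(s['width']+3); bot.move_gripper(64)
p=bot.read_state()['tcp_pos']; bot.line_to([p[0],p[1],p[2]+70],velocity=120)
x,y,h,_=HOLD['flat'];h=np.radians(h)
bot.line_to([x-70*np.cos(h),y-70*np.sin(h),110],velocity=250); s,im=snap('r4b'); print(s['t'],s['tcp_pos'])
cv2.imwrite('pics/r4c.png',cv2.resize(im[:222,120:400,::-1],None,fx=2.8,fy=2.6,interpolation=cv2.INTER_CUBIC))
```

```text
down [ 608.5 -233.9  -31.8] df 0.4
grip width 49.26 [0.4 0.7 0.5] [ 609.1 -233.9  -31.3]
t 61.4583 width 49.5 [-0.4 -0.3 -7.8]
seat dz -0.5 actual [0.11 0.05 0.24] df [-3.7 -1.4 12.9] w 49.74
67.4917 [543.47549926 136.75667661 110.04155818]
```

View pics/r4c.png

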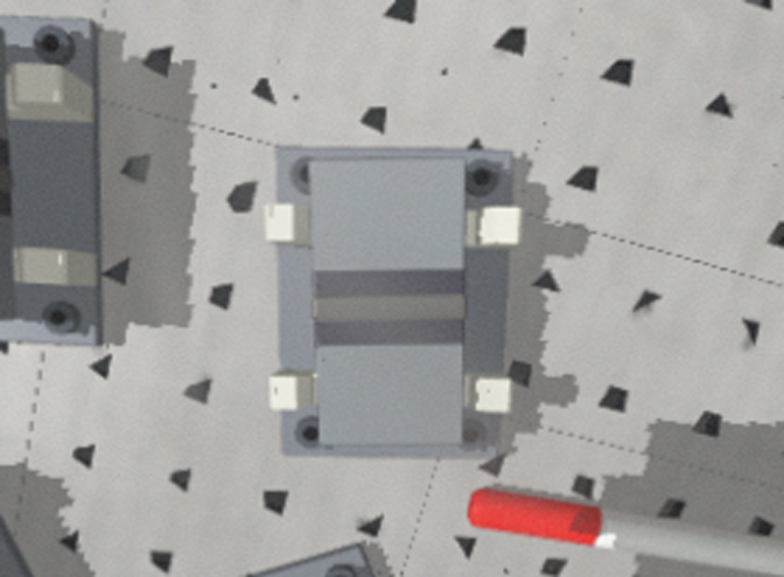

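Run:
```python
from h import *
f=lambda x,y:(x/2.8+120,y/2.6)
def run(n,key,zt,zs,seam,ends,sides,sad,sr):
    P,im=load(n); x,y,h,_=HOLD[key];h=np.radians(h); u=np.array([np.cos(h),np.sin(h)]);v=np.array([-u[1],u[0]])
    A=lambda X,Y,z:p2w(P,f(X,Y),z)[0,:2]-[x,y]
    m=sum(sides)/2
    print(key,'seam',(A(m,seam,zt)@u).round(1),'ends',[(A(m,e,zt)@u).round(1) for e in ends],'sides far',[(A(e,ends[0]+10,zt)@v).round(1) for e in sides],'saddle x',[(A(sad[0]+10,r,zs)@u).round(1) for r in sr],'saddle y',[(A(e,(sr[0]+sr[1])/2,zs)@v).round(1) for e in sad])
run('r3b','square',62,36,311,(146,461),(329,452),(263,519),(204,239,375,409))
run('r4b','flat',37,34,308,(157,445),(309,465),(266,521),(206,242,376,410))
P,_=load('r4b'); 
x,y,h,_=HOLD['flat'];h=np.radians(h); v=np.array([-np.sin(h),np.cos(h)])
for z in (34,37,40,43): print(z,[((p2w(P,f(e,160),z)-p2w(P,f(g,160),z))[0,:2]@v).round(1) for e,g in [(309,465)]],[((p2w(P,f(e,440),z)-p2w(P,f(g,440),z))[0,:2]@v).round(1) for e,g in [(317,463)]])
# bystanders + final
bot.line_to([500,60,220],velocity=250)
s=bot.read_state(); print(s['t'],s['width'])
for n in('top','side'):
    save(n+'9',bot.camera(n))
a=cv2.imread('pics/top9.png')[60:235,95:395]; b=cv2.imread('pics/side9.png')[130:270,180:400]
cv2.imwrite('pics/f9.png',np.vstack([cv2.resize(a,(780,300)),cv2.resize(b,(780,300))]))
```

```text
square seam -0.7 ends [np.float64(48.9), np.float64(-50.4)] sides far [np.float64(16.7), np.float64(-18.6)] saddle x [np.float64(35.1), np.float64(23.5), np.float64(-24.0), np.float64(-36.5)] saddle y [np.float64(40.3), np.float64(-42.8)]
flat seam 0.2 ends [np.float64(50.5), np.float64(-49.6)] sides far [np.float64(24.8), np.float64(-24.8)] saddle x [np.float64(35.0), np.float64(23.0), np.float64(-24.3), np.float64(-36.9)] saddle y [np.float64(39.6), np.float64(-43.8)]
34 [np.float64(50.0)] [np.float64(51.4)]
37 [np.float64(49.5)] [np.float64(50.8)]
40 [np.float64(48.9)] [np.float64(50.2)]
43 [np.float64(48.3)] [np.float64(49.6)]
68.2583 64.18143355513195
```

View pics/f9.png

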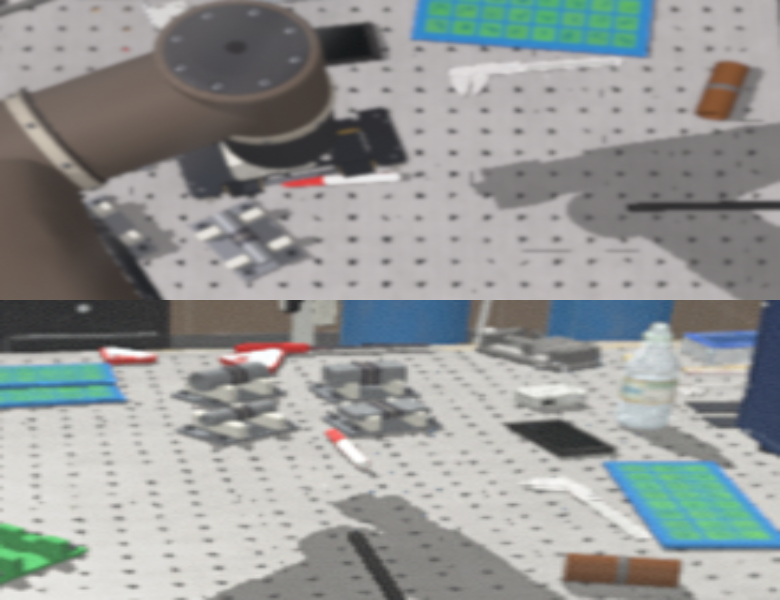

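Run:
```python
from h import *
bot.close_job()
```

```text
the job is handed in; nothing more can be done
```

All four coupons are in their matching holders, and the job was handed in at about 68 s of the 99 s allowed.

**Order and holders:** I placed them in the order listed: large pipe, small pipe, square tube, flat bar. Each holder was picked by its cut-out profile in close-up pictures. The brown pipe and the green holder were not touched.

**First grasp missed:** The fingertips are about 33 mm higher than the reported TCP. My first close therefore slid off the top of the large pipe, with about 30 N upward on the tool but no lasting shift of the pipe. I found the offset by touching the table gently (7 N), and every later grasp held first time.

**Seating:** I lowered each coupon in small steps until it touched, 4–13 N, at 0.2–0.3 mm above its nominal seated height, and only then released it.

**Seams:** In the wrist pictures all four seams are within about 1 mm of the middle of the gap.

**Alignment:** The flat bar sits about 1.5° askew, 2 mm off centre at its far saddle. That is inside the cut-out's 3 mm side clearance, so it rests on the flat bottom.

**Bystanders:** By eye, the last top and side pictures show the marker and caliper where they were. I didn't measure their positions before and after.

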